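# Put returned goods back into their stock containers

## Robot

A 7-joint arm with a two-finger parallel gripper is mounted at the origin on the work surface. World frame = base frame: x ahead of the robot, y to its left, z up, the work surface at z = 0. Lengths are in m, angles in rad, forces in N, time in s.
With the tool pointing down it reaches from about 0.35 to 0.775 m from the base axis. Payload 3.1 kg.
Tool frame: the origin (TCP) lies midway between the tips of the shut fingers; the grasp point (between the pads) lies robot.tcp_to_grasp behind it (robot.tcp_to_grasp is the distance from the TCP to the grasp point, in m); y points along the fingers, x is the direction in which the jaws open and shut, and the axes are right-handed (so a half turn about y gives the same grasp; the last joint's range is limited). The gripper opens to 85 mm and grips with 20 to 120 N. Pads are 22 mm wide; open, the fingers measure 114 mm over their backs; the gripper's body (76 mm by 85 mm) begins 54 mm behind the grasp point. The pads swing forward as they close: fully open they stand 13 mm farther back than shut.
Start: joints at [-1.197, 0.311, 0.014, 1.512, -0.004, 1.319, -0.027], TCP at [0.222, 0.503, 0.231] pointing down, gripper open.
Joint ranges: [-2.7, 2.7], [-0.3, 1.91], [-1.27, 1.3], [0.12, 2.57], [-1.44, 4.58], [0.2, 2.03], [-3.05, 3.05]. Speed limits (rad/s): [2.79, 2.79, 3.14, 3.14, 3.14, 3.14, 3.14].

## Interface

Orientations are given as a rotation vector (axis times angle).
In Python, from plant import read_state, viewer, robot gives the robot as it stands.
- The arm moves only by the tool apply_moves, never from a script. Its argument "steps" is a list of rows, each a list of 7 numbers: the turn, a rotation vector about the tool's x, y, z in degrees, then the shift along the tool's x, y, z in m, then the gripper command: -1 is fully open, 1 is shut, values between are in proportion. A call has 1 to 5 rows; each row shifts and turns the commanded pose from where the row before left it, along the tool's axes as they then stand; what a row does not reach is not made up. A row lasts 1/8 s, in which the tool goes at most 62.5 mm and 10.7 degrees, less where a joint would pass 70% of its speed; a pose out of reach is approached as far as the arm can. A call is refused whole if a number of a shift passes 0.0625 or a number of a turn 10.7, either way. A call with a gripper value outside its range is refused whole. The fingers move at their own pace and stop on an object; "squeeze" is the grip in N (left out, the last holds). Time passes only in rows, so rows that do not move let the fingers close. It gives the time, the measured TCP pose, the force and the opening at its end, in the units of the state.
- read_state(): the state, without advancing time (a new reading comes with each control period).
- viewer.camera(name): name is "scene" or "top"; returns (picture, depth): 400x640x3 uint8, red, green, blue; 400x640 float32, m along the optical axis (not along the pixel's ray), 0 where there is no reading.
- viewer.get_calibration(name): a dict with "fx", "fy", "cx", "cy" (pixels), "extrinsics" (4x4, takes a point from world to camera coordinates). Camera axes: x right, y down, z forward; pixel columns grow to the right and rows downward; lengths in m; the calibration is good to about 2 mm. A picture is of the moment at which its call begins. get_calibration takes no time and is no camera call.
- robot.finish_job(): hands the job in, once; it reports no verdict.
The state is a dict: "clock": time; "qpos": joint angles; "dq": joint speeds; "effort": joint torques, N m; "tcp_pos": TCP position; "ee_rot": TCP orientation; "ft_force": force on the tool from outside, world axes, zero at the start; "ft_torque": the same for the moment, N m; "grip_width": finger opening in m.
Only numpy, scipy, OpenCV 4.12 (cv2) and the standard library are available. Lean on these libraries where they do the work, as an engineer would, in place of code of your own. Each camera call takes 0.05 s, during which the arm holds its last target. There are 200 camera calls.

## Task

Put the four returned pieces that stand loose on the packing bench back into stock: stand each one upright on the floor of the blue container that already holds a piece of its own kind (both bottles with the bottle, the jar with the jar, the carton with the carton). Set them down rather than drop them, and leave the pieces already in the containers standing where they are.

Things in the scene. Friction and masses are not known exactly. Their poses are not given: they have to be found in the camera images.
- bottle_1: Returned piece, loose on the bench: an amber glass bottle with a round shoulder and narrow black screw cap, standing upright: body 44 mm diameter and 62 mm tall, cap 29 mm diameter, 95 mm tall overall, about 0.17 kg. Origin: centre of its underside, z up its axis. The two loose bottles are alike.
- bottle_2: Returned piece, loose on the bench: an amber glass bottle with a round shoulder and narrow black screw cap, standing upright: body 44 mm diameter and 62 mm tall, cap 29 mm diameter, 95 mm tall overall, about 0.17 kg. Origin: centre of its underside, z up its axis. The two loose bottles are alike.
- jar: Returned piece, loose on the bench: a squat amber jar with a flush black screw lid, standing upright: 56 mm diameter over its whole height, 60 mm tall, about 0.14 kg. Origin: centre of its underside, z up its axis.
- carton: Returned piece, loose on the bench: a closed brown cardboard carton standing upright: 60 mm along its x, 40 mm along its y, 85 mm tall, about 0.12 kg. Origin: centre of its underside, z up. It may stand at any yaw.
- bottle_bin: Container for bottles, known by the bottle standing in it (bottle_stock); all three are alike: blue open box fixed to the bench, 150 mm along its x, 200 along its y (158 x 208 over the rim), 60 tall, walls 4, inside 142 x 192, inner floor 4 mm above the bench. Origin: centre of underside, z up; at yaw 0 its axes are the world's; its long sides face to and from the robot.
- jar_bin: Container for jars, known by the jar standing in it (jar_stock); all three are alike: blue open box fixed to the bench, 150 mm along its x, 200 along its y (158 x 208 over the rim), 60 tall, walls 4, inside 142 x 192, inner floor 4 mm above the bench. Origin: centre of underside, z up; at yaw 0 its axes are the world's; its long sides face to and from the robot.
- carton_bin: Container for cartons, known by the carton standing in it (carton_stock); all three are alike: blue open box fixed to the bench, 150 mm along its x, 200 along its y (158 x 208 over the rim), 60 tall, walls 4, inside 142 x 192, inner floor 4 mm above the bench. Origin: centre of underside, z up; at yaw 0 its axes are the world's; its long sides face to and from the robot.
- bottle_stock: Piece already in stock, loose, standing towards the +y end of bottle_bin, to be left where it stands: an amber glass bottle with a round shoulder and narrow black screw cap, standing upright: body 44 mm diameter and 62 mm tall, cap 29 mm diameter, 95 mm tall overall, about 0.17 kg. Origin: centre of its underside, z up its axis.
- jar_stock: Piece already in stock, loose, standing towards the -y end of jar_bin, to be left where it stands: a squat amber jar with a flush black screw lid, standing upright: 56 mm diameter over its whole height, 60 mm tall, about 0.14 kg. Origin: centre of its underside, z up its axis.
- carton_stock: Piece already in stock, loose, standing towards the +y end of carton_bin, its 60 mm side roughly along the container's long side, to be left where it stands: a closed brown cardboard carton standing upright: 60 mm along its x, 40 mm along its y, 85 mm tall, about 0.12 kg. Origin: centre of its underside, z up.

How it is judged:
By the outcome, as a careful person would: the job done as asked, in the order asked, and still so for the second after the job is handed in, with the robot touching nothing.
It also fails if it takes over 115 s, if anything falls off the work surface, if the arm or the gripper's body presses on something with over 40 N, if the wrist force passes 120 N, or if a joint passes its speed limit or range.

## Working session

There is one attempt and no reset: what is moved stays moved. The work goes in short steps, Python scripts to look and compute and a tool call to move; the robot and the scene stay as the last step left them, time stands still between calls to the robot, and variables do not carry over. Pictures are saved under pics/ and viewed, on a budget of 14 in all, crops included, one or two more only if the job needs it, and the job is handed in when it is done.

Besides the shell and the picture viewer there is one more tool, called after "Request:" in YAML: its name, and indented under it one key for each argument. apply_moves: Moves the arm, as the interface text tells. Its arguments: {"type":"object","properties":{"steps":{"type":"array","items":{"type":"array","items":{"type":"number"}}},"squeeze":{"type":"number"}},"required":["steps"]}

```bash
ls; mkdir -p pics; python3 - <<'E'
from plant import read_state, viewer, robot
import cv2,numpy as np
print({k:np.round(v,3) for k,v in read_state().items()}, robot.tcp_to_grasp)
for n in("top","scene"):
    p,d=viewer.camera(n); cv2.imwrite(f"pics/{n}0.png",p[:,:,::-1]); np.save(f"{n}0.npy",d)
    c=viewer.get_calibration(n); print(n,c)
E
```

```text
pics
{'clock': np.float64(0.0), 'qpos': array([-1.197,  0.312,  0.014,  1.513, -0.004,  1.319, -0.027]), 'dq': array([-0.   ,  0.001,  0.001, -0.   , -0.001,  0.002,  0.   ]), 'effort': array([-0.0000e+00, -3.7991e+01,  1.4600e-01, -2.3060e+01,  1.2000e-02,
        1.4000e-02, -0.0000e+00]), 'tcp_pos': array([0.222, 0.502, 0.23 ]), 'ee_rot': array([-1.379, -0.896,  0.9  ]), 'ft_force': array([ 0.26 , -0.039,  0.215]), 'ft_torque': array([ 0.024, -0.022,  0.016]), 'grip_width': np.float64(0.086)} 0.0187
top {'fx': 465.2887815448966, 'fy': 465.2887815448966, 'cx': 318.70895036533153, 'cy': 196.24587234187018, 'extrinsics': array([[-0.02267564, -0.99966893,  0.01215879, -0.00167207],
       [-0.9939458 ,  0.02123467, -0.10779999,  0.5235898 ],
       [ 0.10750611, -0.01452962, -0.99409825,  1.18483376],
       [ 0.        ,  0.        ,  0.        ,  1.        ]])}
scene {'fx': 424.1431657210707, 'fy': 424.1431657210707, 'cx': 319.99795719384804, 'cy': 190.7660053732227, 'extrinsics': array([[-0.51617799,  0.85647771,  0.00249219,  0.27454474],
       [ 0.6357034 ,  0.38506952, -0.66903113, -0.29770202],
       [-0.57396992, -0.34375485, -0.7432302 ,  1.38275063],
       [ 0.        ,  0.        ,  0.        ,  1.        ]])}
```

View pics/top0.png

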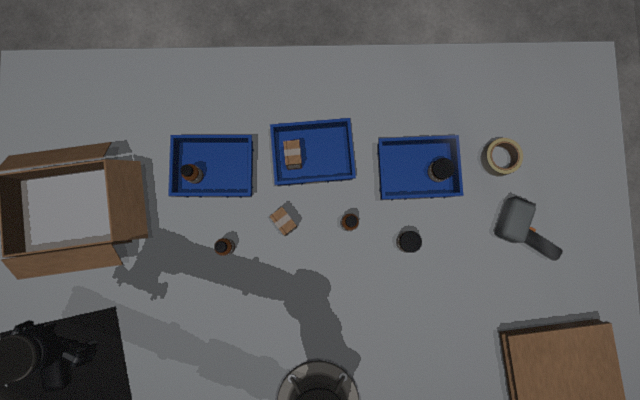

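View pics/scene0.png

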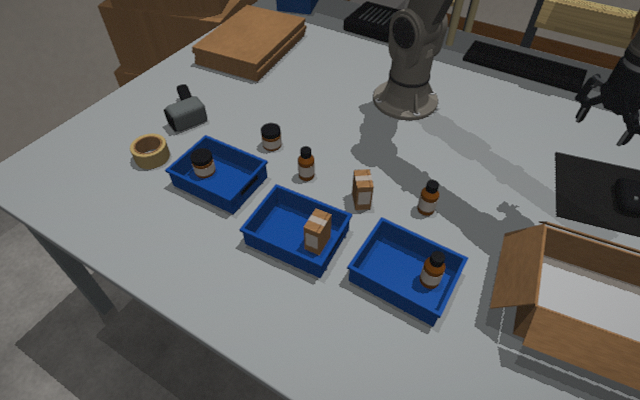

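The top view shows the bins with bottle stock at (190,172), carton stock at (292,152) and jar stock at (441,168). The loose pieces are bottles at (224,246) and (350,221), the carton at (284,219) and the jar at (409,241). The scene view agrees, and the arm is clear of all of them.

```bash
cat > h.py <<'E'
import cv2,numpy as np
from plant import read_state, viewer, robot
def cloud(n,d):
    c=viewer.get_calibration(n);E=c["extrinsics"]
    v,u=np.mgrid[:400,:640]
    P=np.stack([(u-c["cx"])/c["fx"]*d,(v-c["cy"])/c["fy"]*d,d],-1)
    return (P-E[:3,3])@E[:3,:3]
def ray(n,px,z):
    c=viewer.get_calibration(n);E=c["extrinsics"];px=np.atleast_2d(px).astype(float)
    r=np.c_[(px-[c["cx"],c["cy"]])/[c["fx"],c["fy"]],np.ones(len(px))]@E[:3,:3]
    o=-E[:3,:3].T@E[:3,3]
    return (o+r*((z-o[2])/r[:,2])[:,None])[:,:2]
def tops(n,p,d):
    W=cloud(n,d);z=W[...,2]
    roi=(W[...,0]>.3)&(W[...,0]<.8)&(abs(W[...,1])<.4)&(d>0)
    hsv=cv2.cvtColor(p,cv2.COLOR_RGB2HSV)
    blue=(hsv[...,0]>105)&(hsv[...,0]<130)&(hsv[...,1]>150)
    m=(roi&(z>.045)&~blue).astype(np.uint8)
    k,l,s,c=cv2.connectedComponentsWithStats(m)
    for i in range(1,k):
        if s[i,4]<25: continue
        zt=np.percentile(z[l==i],95); t=((l==i)&(z>zt-.008)).astype(np.uint8)
        v,u=np.nonzero(t);q=ray(n,np.c_[u,v],zt)
        (cx,cy),(a,b),g=cv2.minAreaRect((q*1000).astype(np.float32))
        print(n,np.round(c[i]),"ztop %.3f"%zt,"mean",np.round(q.mean(0),4),"rect %.0f %.0f  %.0fx%.0f ang %.0f"%(cx,cy,a,b,g),len(q))
    m=(roi&blue).astype(np.uint8)
    m=cv2.morphologyEx(m,cv2.MORPH_CLOSE,np.ones((3,3)))
    k,l,s,c=cv2.connectedComponentsWithStats(m)
    for i in range(1,k):
        if s[i,4]<500: continue
        t=(l==i)&(z>.05);v,u=np.nonzero(t);q=ray(n,np.c_[u,v],.06)
        (cx,cy),(a,b),g=cv2.minAreaRect((q*1000).astype(np.float32))
        print(n,"BIN",np.round(c[i]),"rect %.0f %.0f  %.0fx%.0f ang %.1f"%(cx,cy,a,b,g),"zmax %.3f"%np.percentile(z[l==i],98))
E
python3 - <<'E'
from h import *
for n in("top","scene"):
    tops(n,np.ascontiguousarray(cv2.imread(f"pics/{n}0.png")[:,:,::-1]),np.load(f"{n}0.npy"))
from scipy.spatial.transform import Rotation as R
print(np.round(R.from_rotvec(read_state()["ee_rot"]).as_matrix(),3))
E
```

```text
top [169. 168.] ztop 0.064 mean [0.6011 0.3646] rect 608 366  155x13 ang 3 70
top [454. 148.] ztop 0.063 mean [ 0.6393 -0.3661] rect 633 -366  103x56 ang 32 146
top [292. 154.] ztop 0.093 mean [0.6283 0.0526] rect 628 53  60x40 ang 5 377
top [273. 168.] ztop 0.063 mean [0.596  0.1015] rect 598 102  91x5 ang 6 38
top [442. 169.] ztop 0.067 mean [ 0.5844 -0.3309] rect 584 -330  54x54 ang 87 357
top [190. 172.] ztop 0.101 mean [0.5874 0.3128] rect 587 313  27x25 ang 89 107
top [283. 221.] ztop 0.089 mean [0.4579 0.0788] rect 458 79  60x40 ang 36 387
top [350. 222.] ztop 0.098 mean [ 0.4535 -0.0888] rect 453 -89  27x24 ang 89 102
top [410. 242.] ztop 0.064 mean [ 0.4004 -0.2404] rect 400 -240  53x52 ang 89 369
top [223. 247.] ztop 0.098 mean [0.3983 0.2306] rect 399 231  27x26 ang 89 110
top BIN [315. 151.] rect 637 1  158x205 ang 3.7 zmax 0.063
top BIN [212. 164.] rect 607 262  206x155 ang 88.8 zmax 0.063
top BIN [414. 168.] rect 591 -274  158x208 ang 1.3 zmax 0.063
scene [270. 131.] ztop 0.063 mean [ 0.409  -0.2384] rect 409 -238  56x54 ang 31 223
scene [184. 152.] ztop 0.063 mean [ 0.
[... 252 characters left out ...]
0.0798] rect 466 80  67x41 ang 36 331
scene [430. 192.] ztop 0.096 mean [0.4054 0.2314] rect 406 231  35x27 ang 3 112
scene [257. 206.] ztop 0.062 mean [ 0.6501 -0.1005] rect 650 -99  161x7 ang 4 65
scene [317. 226.] ztop 0.092 mean [0.6363 0.054 ] rect 637 54  65x42 ang 6 426
scene [363. 243.] ztop 0.063 mean [0.6093 0.1601] rect 608 160  9x159 ang 86 69
scene [434. 265.] ztop 0.101 mean [0.5949 0.3144] rect 595 314  29x29 ang 31 150
scene BIN [220. 175.] rect 600 -271  168x212 ang 1.5 zmax 0.062
scene BIN [292. 229.] rect 650 4  177x210 ang 4.0 zmax 0.062
scene BIN [404. 270.] rect 620 263  206x178 ang 88.8 zmax 0.062
[[ 0.404 -0.001 -0.915]
 [ 0.915 -0.002  0.404]
 [-0.002 -1.    -0.   ]]
```

Request:
apply_moves:
  steps:
    - [0,10.5,0,0,0,-0.05,-1]
    - [0,10.5,0,0,0,-0.05,-1]
    - [0,10.5,0,0,0,-0.05,-1]
    - [0,10.5,0,0,0,-0.05,-1]
    - [0,10.5,0,0,0,-0.05,-1]

```text
clock: 0.72
tcp_pos: [0.3946, 0.3311, 0.2307]
ee_rot: [-1.564, -0.182, 0.182]
ft_force: [2.2, 0.3, 0.7]
grip_width: 0.0853
```

```bash
cat > go.py <<'E'
# usage: go.py x y z yaw_deg -> remaining turn about tool y (deg) and shift in tool axes after that turn
import sys,numpy as np
from plant import read_state
from scipy.spatial.transform import Rotation as R
x,y,z,a=map(float,sys.argv[1:5]);s=read_state();M=R.from_rotvec(s["ee_rot"]).as_matrix()
c,t=np.cos(np.radians(a)),np.sin(np.radians(a))
G=np.array([[c,0,-t],[t,0,c],[0,-1,0]])
print("t %.2f tcp"%s["clock"],np.round(s["tcp_pos"],4),"yaw %.1f"%np.degrees(np.arctan2(M[1,0],M[0,0])),"width %.4f"%s["grip_width"],"F",np.round(s["ft_force"],1))
print("turn(deg)",np.round(np.degrees(R.from_matrix(M.T@G).as_rotvec()),1),"shift",np.round(G.T@(np.array([x,y,z])-s["tcp_pos"]),4))
E
python3 go.py .402 .231 .15 0
python3 - <<'E'
import cv2
a=cv2.imread("pics/top0.png")[110:205,160:470]
b=cv2.imread("pics/scene0.png")[110:300,230:460]
cv2.imwrite("pics/c1.png",cv2.resize(b,None,fx=3,fy=3,interpolation=cv2.INTER_CUBIC))
E
```

```text
t 0.72 tcp [0.3946 0.3311 0.2307] yaw 13.3 width 0.0853 F [2.2 0.3 0.7]
turn(deg) [ 0.  13.3 -0. ] shift [ 0.0074  0.0807 -0.1001]
```

View pics/c1.png

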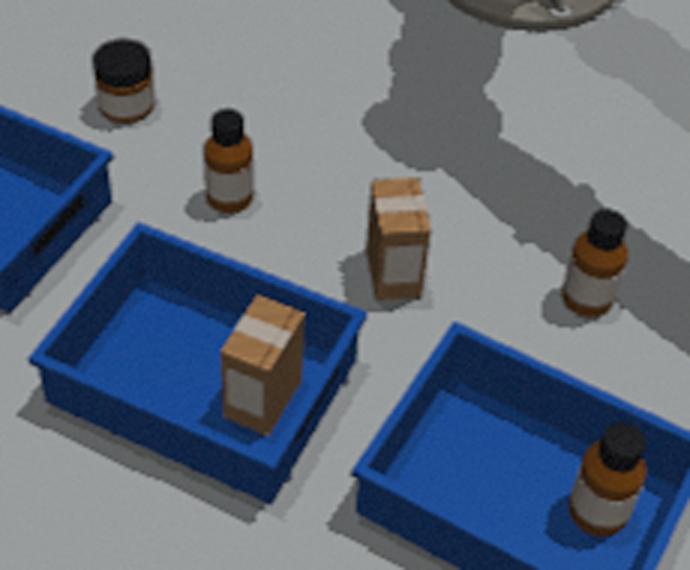

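The carton stands at crop pixel (262,365), with its long side along the bin's short side (x). The text says otherwise, but this only affects clearances. All pieces are upright. I'm going to bottle 1.

Request:
apply_moves:
  steps:
    - [0,6.7,0,0,0,0,-1]
    - [0,6.6,0,0,0,0,-1]
    - [0,0,0,0.004,0.03,-0.05,-1]
    - [0,0,0,0.003,0.05,-0.05,-1]
    - [0,0,0,0,0,0,-1]

```text
clock: 1.35
tcp_pos: [0.3963, 0.2311, 0.152]
ee_rot: [-1.58, 0.01, 0.008]
ft_force: [0.2, 0.8, 0.0]
grip_width: 0.0852
```

```bash
python3 go.py .402 .231 .027 0
python3 - <<'E'
from h import *
p,d=viewer.camera("scene"); cv2.imwrite("pics/s2.png",cv2.resize(p[60:300,280:580,::-1],None,fx=2,fy=2))
E
```

```text
t 1.35 tcp [0.3963 0.2311 0.152 ] yaw -0.1 width 0.0852 F [0.2 0.8 0. ]
turn(deg) [ 0.5 -0.1 -0.7] shift [ 5.70e-03  1.25e-01 -1.00e-04]
```

View pics/s2.png

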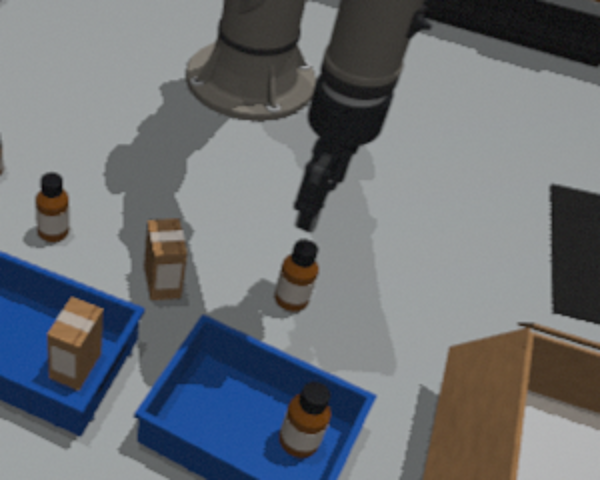

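The gripper hovers directly above bottle 1 (cap at crop pixel 303,250) and all is clear, so I'm going down.

Request:
apply_moves:
  steps:
    - [0,0,0,0.006,0.03,0,-1]
    - [0,0,0,0,0.035,0,-1]
    - [0,0,0,0,0.035,0,-1]
    - [0,0,0,0,0.025,0,-1]
    - [0,0,0,0,0,0,-1]

```text
clock: 2.02
tcp_pos: [0.4061, 0.2398, 0.0313]
ee_rot: [-1.572, -0.005, 0.008]
ft_force: [0.2, -0.2, -0.4]
grip_width: 0.0854
```

```bash
python3 go.py .402 .231 .027 0
```

```text
t 2.02 tcp [0.4061 0.2398 0.0313] yaw 0.5 width 0.0854 F [ 0.2 -0.2 -0.4]
turn(deg) [ 0.1  0.5 -0.1] shift [-0.0041  0.0043 -0.0088]
```

Request:
apply_moves:
  steps:
    - [0,0,0,0,0,0,0]
    - [0,0,0,0,0,0,0.5]
    - [0,0,0,0,0,0,1]
    - [0,0,0,0,0,0,1]
    - [0,0,0,0,0,0,1]
  squeeze: 35

```text
clock: 2.65
tcp_pos: [0.4073, 0.2396, 0.0336]
ee_rot: [-1.569, -0.006, 0.005]
ft_force: [-1.9, 0.6, 5.4]
grip_width: 0.0428
```

```bash
python3 go.py .611 .199 .15 0
```

```text
t 2.65 tcp [0.4073 0.2396 0.0336] yaw 0.4 width 0.0428 F [-1.9  0.6  5.4]
turn(deg) [-0.1  0.4  0.1] shift [ 0.2037 -0.1164 -0.0406]
```

The arm settled 9 mm off in y, so I'm regripping centred.

Request:
apply_moves:
  steps:
    - [0,0,0,0,0,0,-0.5]
    - [0,0,0,0,0,0,-0.5]
    - [0,0,0,-0.002,0.006,-0.009,-0.5]
    - [0,0,0,0,0,0,-0.5]
    - [0,0,0,0,0,0,-0.5]

```text
clock: 3.28
tcp_pos: [0.4048, 0.2294, 0.026]
ee_rot: [-1.571, -0.005, 0.005]
ft_force: [-0.1, -0.7, -0.8]
grip_width: 0.0642
```

```bash
python3 go.py .404 .231 .027 0
```

```text
t 3.27 tcp [0.4048 0.2294 0.026 ] yaw 0.4 width 0.0642 F [-0.1 -0.7 -0.8]
turn(deg) [ 0.   0.4 -0. ] shift [-0.0008 -0.001   0.0016]
```

Request:
apply_moves:
  steps:
    - [0,0,0,0,0,0,0.3]
    - [0,0,0,0,0,0,1]
    - [0,0,0,0,0,0,1]
    - [0,0,0,0,0,0,1]
    - [0,0,0,0,-0.01,0,1]
  squeeze: 35

```text
clock: 3.9
tcp_pos: [0.4035, 0.229, 0.0355]
ee_rot: [-1.573, -0.003, 0.008]
ft_force: [-0.1, -0.5, -1.0]
grip_width: 0.0431
```

Request:
apply_moves:
  steps:
    - [0,0,0,0,-0.04,0,1]
    - [0,0,0,0,-0.05,0,1]
    - [0,0,0,0.03,-0.04,0,1]
    - [0,0,0,0.04,0,-0.01,1]
    - [0,0,0,0.05,0,-0.01,1]

```text
clock: 4.53
tcp_pos: [0.5251, 0.2112, 0.1671]
ee_rot: [-1.569, -0.007, 0.007]
ft_force: [1.0, 0.2, -0.6]
grip_width: 0.0425
```

Request:
apply_moves:
  steps:
    - [0,0,0,0.05,0,-0.01,1]
    - [0,0,0,0.035,0,-0.002,1]
    - [0,0,0,0,0,0,1]
    - [0,0,0,0,0,0,1]
    - [0,0,0,0,0,0,1]

```text
clock: 5.15
tcp_pos: [0.6087, 0.1999, 0.1663]
ee_rot: [-1.57, -0.005, 0.007]
ft_force: [-0.2, -1.0, -2.0]
grip_width: 0.043
```

```bash
python3 go.py .611 .197 .11 -1.2
python3 - <<'E'
from h import *
p,d=viewer.camera("scene"); cv2.imwrite("pics/s3.png",cv2.resize(p[60:350,250:580,::-1],None,fx=2,fy=2))
E
```

```text
t 5.15 tcp [0.6087 0.1999 0.1663] yaw 0.5 width 0.0430 F [-0.2 -1.  -2. ]
turn(deg) [-0.   1.7 -0.1] shift [ 0.0023  0.0563 -0.0029]
```

View pics/s3.png

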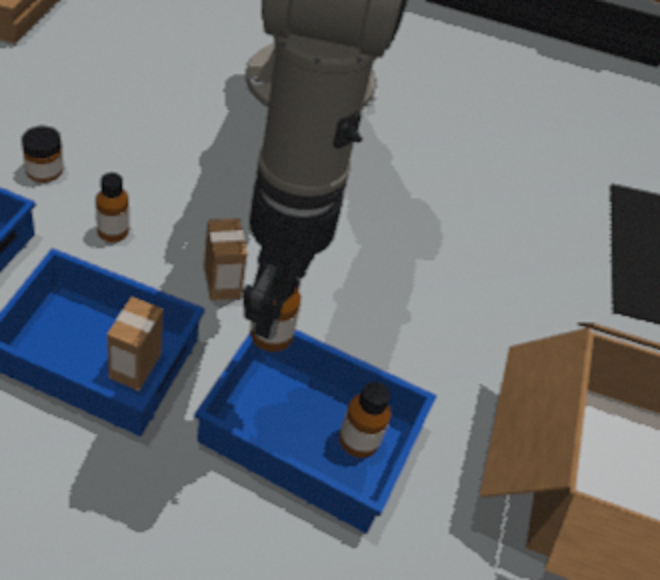

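Bottle 1 is held upright over the bin (crop pixel 275,325), with clear floor beneath it. I'm lowering it.

Request:
apply_moves:
  steps:
    - [0,1.7,0,0.002,0.03,-0.003,1]
    - [0,0,0,0,0.04,0,1]
    - [0,0,0,0,0.04,0,1]
    - [0,0,0,0,0.01,0,1]
    - [0,0,0,0,0,0,1]

```text
clock: 5.82
tcp_pos: [0.6119, 0.1964, 0.0465]
ee_rot: [-1.571, 0.018, -0.018]
ft_force: [0.0, -0.1, -0.6]
grip_width: 0.0433
```

```bash
python3 go.py .611 .197 .031 -1.2
```

```text
t 5.83 tcp [0.6119 0.1964 0.0465] yaw -1.3 width 0.0433 F [ 0.  -0.1 -0.6]
turn(deg) [-0.  -0.1 -0. ] shift [-0.0009  0.0155  0.0005]
```

Request:
apply_moves:
  steps:
    - [0,0,0,0,0.007,0,1]
    - [0,0,0,0,0.006,0,1]
    - [0,0,0,0,0,0,1]
    - [0,0,0,0,0,0,1]

```text
clock: 6.32
tcp_pos: [0.6123, 0.1961, 0.0334]
ee_rot: [-1.571, 0.018, -0.018]
ft_force: [-0.1, 0.1, -1.9]
grip_width: 0.0434
```

Request:
apply_moves:
  steps:
    - [0,0,0,0,0.002,0,1]
    - [0,0,0,0,0,0,1]
    - [0,0,0,0,0.002,0,1]
    - [0,0,0,0,0,0,1]

```text
clock: 6.82
tcp_pos: [0.6123, 0.1962, 0.0306]
ee_rot: [-1.57, 0.018, -0.018]
ft_force: [-1.9, -0.1, 4.8]
grip_width: 0.0428
```

Request:
apply_moves:
  steps:
    - [0,0,0,0,0,0,-0.15]
    - [0,0,0,0,0,0,-0.4]
    - [0,0,0,0,0,0,-0.6]
    - [0,0,0,0,-0.02,0,-0.6]
    - [0,0,0,0,-0.04,0,-0.6]

```text
clock: 7.45
tcp_pos: [0.6108, 0.1958, 0.089]
ee_rot: [-1.572, 0.021, -0.015]
ft_force: [0.8, 0.6, 0.8]
grip_width: 0.0684
```

Request:
apply_moves:
  steps:
    - [0,0,0,0,-0.05,0,-0.6]
    - [0,0,0,0,-0.03,0,-1]
    - [0,0,0,-0.03,0,-0.05,-1]
    - [0,0,0,-0.03,0,-0.055,-1]
    - [0,0,0,-0.03,0,-0.055,-1]

```text
clock: 8.07
tcp_pos: [0.5183, 0.0366, 0.1709]
ee_rot: [-1.57, 0.016, -0.02]
ft_force: [0.8, -1.2, 0.7]
grip_width: 0.0854
```

```bash
python3 go.py .457 -.0885 .16 -1.2
python3 - <<'E'
from h import *
for n in["top","scene"]:
    p,d=viewer.camera(n); cv2.imwrite(f"pics/{n}4.png",p[:,:,::-1]); tops(n,p,d)
    if n=="scene": cv2.imwrite("pics/s4.png",cv2.resize(p[60:350,200:530,::-1],None,fx=2,fy=2))
E
```

```text
t 8.07 tcp [0.5183 0.0366 0.1709] yaw -1.3 width 0.0854 F [ 0.8 -1.2  0.7]
turn(deg) [-0.  -0.1  0.2] shift [-0.0587  0.0109 -0.1263]
top [169. 159.] ztop 0.064 mean [0.6235 0.3645] rect 623 364  124x3 ang 1 51
top [455. 150.] ztop 0.063 mean [ 0.6369 -0.3664] rect 619 -369  118x54 ang 24 155
top [286. 233.] ztop 0.664 mean [0.3157 0.0451] rect 319 48  45x62 ang 7 1307
top [236. 163.] ztop 0.102 mean [0.6098 0.1956] rect 610 196  27x25 ang 89 103
top [442. 169.] ztop 0.067 mean [ 0.5846 -0.3309] rect 584 -330  54x54 ang 87 354
top [190. 173.] ztop 0.102 mean [0.5872 0.3129] rect 587 313  27x25 ang 89 104
top [350. 222.] ztop 0.098 mean [ 0.4534 -0.0889] rect 453 -89  27x24 ang 89 105
top [410. 242.] ztop 0.064 mean [ 0.4002 -0.2405] rect 401 -241  53x52 ang 89 369
top BIN [326. 145.] rect 637 1  158x205 ang 3.6 zmax 0.065
top BIN [210. 165.] rect 607 262  207x155 ang 88.8 zmax 0.063
top BIN [414. 168.] rect 590 -274  158x208 ang 1.3 zmax 0.063
scene [336.  74.] ztop 0.532 mean [0.5462 0.0477] rect 555 48  51x106 ang 31 629
scene [270. 131.] ztop 0.063 mean [ 0.4088 -0.2386] rect 409 
[... 158 characters left out ...]
ect 593 -328  59x53 ang 59 267
scene [362. 183.] ztop 0.088 mean [0.4659 0.0802] rect 466 80  66x41 ang 37 328
scene [257. 206.] ztop 0.063 mean [ 0.6496 -0.1005] rect 649 -100  160x6 ang 3 65
scene [317. 226.] ztop 0.091 mean [0.6365 0.0538] rect 636 54  64x42 ang 5 434
scene [363. 243.] ztop 0.063 mean [0.6147 0.1601] rect 610 161  161x8 ang 0 70
scene [378. 249.] ztop 0.101 mean [0.6172 0.197 ] rect 617 196  31x27 ang 25 135
scene [434. 265.] ztop 0.101 mean [0.5946 0.3143] rect 594 314  30x27 ang 0 148
scene BIN [220. 175.] rect 602 -262  173x230 ang 1.4 zmax 0.063
scene BIN [292. 229.] rect 651 7  179x216 ang 4.1 zmax 0.062
scene BIN [407. 272.] rect 612 263  206x163 ang 88.8 zmax 0.062
```

View pics/s4.png

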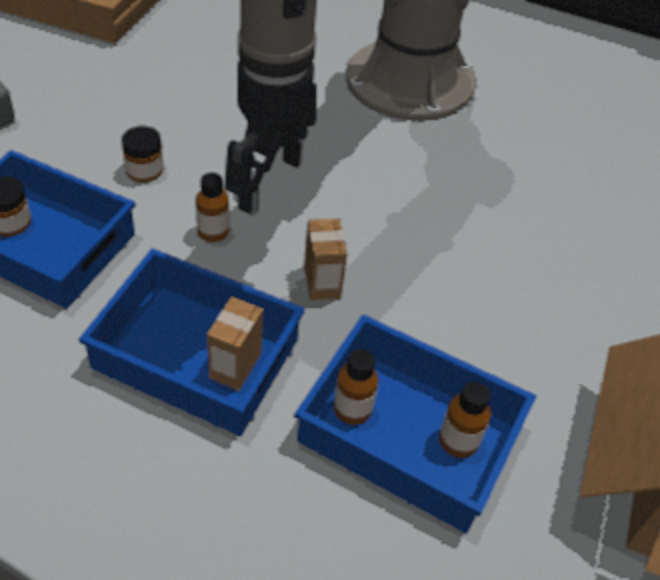

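Bottle 1 stands upright in its bin (crop pixel 357,390), the stock bottle has not moved, and the top view reads within 2 mm of the TCP. Bottle 2 is next.

Request:
apply_moves:
  steps:
    - [0,0,0,-0.02,0,-0.042,-1]
    - [0,0,0,-0.02,0,-0.042,-1]
    - [0,0,0,-0.02,0.01,-0.042,-1]
    - [0,0,0,0,0,0,-1]
    - [0,0,0,0,0,0,-1]

```text
clock: 8.8
tcp_pos: [0.4566, -0.0856, 0.1602]
ee_rot: [-1.57, 0.016, -0.02]
ft_force: [-0.1, 0.3, 0.3]
grip_width: 0.0858
```

```bash
python3 go.py .456 -.0885 .026 -1.2
```

```text
t 8.80 tcp [ 0.4566 -0.0856  0.1602] yaw -1.3 width 0.0858 F [-0.1  0.3  0.3]
turn(deg) [-0.1 -0.1  0.1] shift [-0.0006  0.1342 -0.0029]
```

Request:
apply_moves:
  steps:
    - [0,0,0,0,0.03,-0.003,-1]
    - [0,0,0,0,0.04,0,-1]
    - [0,0,0,0,0.04,0,-1]
    - [0,0,0,0,0.024,0,-0.6]
    - [0,0,0,0,0,0,-0.6]

```text
clock: 9.43
tcp_pos: [0.4566, -0.0873, 0.0244]
ee_rot: [-1.57, 0.016, -0.015]
ft_force: [-0.4, -0.4, 0.8]
grip_width: 0.0687
```

```bash
python3 go.py .456 -.0885 .026 -1.2
```

```text
t 9.43 tcp [ 0.4566 -0.0873  0.0244] yaw -1.1 width 0.0687 F [-0.4 -0.4  0.8]
turn(deg) [-0.   0.1 -0. ] shift [-0.0006 -0.0016 -0.0012]
```

Request:
apply_moves:
  steps:
    - [0,0,0,0,-0.002,-0.001,0.3]
    - [0,0,0,0,0,0,1]
    - [0,0,0,0,0,0,1]
    - [0,0,0,0,0,0,1]
    - [0,0,0,0,-0.01,0,1]

```text
clock: 10.05
tcp_pos: [0.4546, -0.0899, 0.0368]
ee_rot: [-1.571, 0.02, -0.016]
ft_force: [-0.5, -0.0, -1.5]
grip_width: 0.0425
```

Request:
apply_moves:
  steps:
    - [0,0,0,0,-0.04,0,1]
    - [0,0,0,0,-0.05,0,1]
    - [0,0,0,0,-0.05,0.02,1]
    - [0,0,0,0.02,0,0.04,1]
    - [0,0,0,0.02,0,0.05,1]

```text
clock: 10.68
tcp_pos: [0.4988, 0.0184, 0.1784]
ee_rot: [-1.571, 0.019, -0.023]
ft_force: [0.9, -0.4, -0.6]
grip_width: 0.0431
```

Request:
apply_moves:
  steps:
    - [0,0,0,0.025,0,0.05,1]
    - [0,0,0,0.025,0,0.05,1]
    - [0,0,0,0.025,0,0.05,1]
    - [0,0,0,0.025,0,0.045,1]
    - [0,0,0,0.02,0,0.03,1]

```text
clock: 11.3
tcp_pos: [0.623, 0.2442, 0.1764]
ee_rot: [-1.571, 0.017, -0.015]
ft_force: [0.4, -0.3, -1.6]
grip_width: 0.0427
```

```bash
python3 go.py .611 .253 .045 -1.2
```

```text
t 11.30 tcp [0.623  0.2442 0.1764] yaw -1.2 width 0.0427 F [ 0.4 -0.3 -1.6]
turn(deg) [-0.   0.  -0.1] shift [-0.0122  0.1314  0.0086]
```

Request:
apply_moves:
  steps:
    - [0,0,0,-0.012,0.02,0.008,1]
    - [0,0,0,0,0.03,0,1]
    - [0,0,0,0,0.02,0,1]
    - [0,0,0,0,0,0,1]
    - [0,0,0,0,0,0,1]

```text
clock: 11.92
tcp_pos: [0.612, 0.2493, 0.1081]
ee_rot: [-1.571, 0.017, -0.019]
ft_force: [0.3, -0.0, -1.3]
grip_width: 0.0426
```

```bash
python3 go.py .611 .253 .034 -1.2
```

```text
t 11.93 tcp [0.612  0.2493 0.1081] yaw -1.3 width 0.0426 F [ 0.3 -0.  -1.3]
turn(deg) [-0.  -0.1  0.1] shift [-0.0011  0.0741  0.0037]
```

Request:
apply_moves:
  steps:
    - [0,0,0,0,0.025,0.004,1]
    - [0,0,0,0,0.03,0,1]
    - [0,0,0,0,0.012,0,1]
    - [0,0,0,0,0,0,1]
    - [0,0,0,0,0,0,1]

```text
clock: 12.55
tcp_pos: [0.613, 0.2536, 0.042]
ee_rot: [-1.57, 0.016, -0.021]
ft_force: [-1.0, -0.2, -0.4]
grip_width: 0.0429
```

```bash
python3 go.py .611 .253 .031 -1.2
```

```text
t 12.55 tcp [0.613  0.2536 0.042 ] yaw -1.3 width 0.0429 F [-1.  -0.2 -0.4]
turn(deg) [-0.1 -0.1  0.2] shift [-0.002   0.011  -0.0007]
```

Request:
apply_moves:
  steps:
    - [0,0,0,0,0.005,0,1]
    - [0,0,0,0,0.003,0,1]
    - [0,0,0,0,0.002,0,1]
    - [0,0,0,0,0,0,1]

```text
clock: 13.05
tcp_pos: [0.6119, 0.2535, 0.0322]
ee_rot: [-1.57, 0.018, -0.018]
ft_force: [-2.9, -0.8, 6.8]
grip_width: 0.043
```

Contact at 7 N. I'm releasing, retreating and heading to the jar.

Request:
apply_moves:
  steps:
    - [0,0,0,0,0,0,-0.15]
    - [0,0,0,0,0,0,-0.4]
    - [0,0,0,0,0,0,-0.6]
    - [0,0,0,0,-0.02,0,-0.6]
    - [0,0,0,0,-0.04,0,-0.6]

```text
clock: 13.68
tcp_pos: [0.6103, 0.253, 0.0898]
ee_rot: [-1.572, 0.021, -0.015]
ft_force: [0.4, 0.0, -0.1]
grip_width: 0.0682
```

Request:
apply_moves:
  steps:
    - [0,0,0,0,-0.05,0,-0.6]
    - [0,0,0,0,-0.04,0,-1]
    - [0,0,0,-0.02,0,-0.05,-1]
    - [0,0,0,-0.02,0,-0.06,-1]
    - [0,0,0,-0.02,0,-0.06,-1]

```text
clock: 14.3
tcp_pos: [0.5482, 0.0844, 0.182]
ee_rot: [-1.57, 0.015, -0.02]
ft_force: [0.3, -0.8, -0.2]
grip_width: 0.0852
```

Request:
apply_moves:
  steps:
    - [0,0,0,-0.03,0,-0.06,-1]
    - [0,0,0,-0.03,0,-0.06,-1]
    - [0,0,0,-0.03,0,-0.06,-1]
    - [0,0,0,-0.03,0,-0.06,-1]
    - [0,0,0,-0.02,0,-0.06,-1]

```text
clock: 14.92
tcp_pos: [0.4094, -0.1952, 0.1818]
ee_rot: [-1.57, 0.015, -0.021]
ft_force: [2.1, -0.4, 0.0]
grip_width: 0.0855
```

```bash
python3 go.py .403 -.2395 .12 0
python3 - <<'E'
from h import *
for n in["top","scene"]:
    p,d=viewer.camera(n); cv2.imwrite(f"pics/{n}5.png",p[:,:,::-1])
    if n=="top": tops(n,p,d)
    else: cv2.imwrite("pics/s5.png",p[:,:,::-1])
E
```

```text
t 14.93 tcp [ 0.4094 -0.1952  0.1818] yaw -1.3 width 0.0855 F [ 2.1 -0.4  0. ]
turn(deg) [-0.  -1.3  0.2] shift [-0.0064  0.0618 -0.0443]
top [271. 134.] ztop 0.063 mean [0.6822 0.1064] rect 679 104  10x60 ang 89 29
top [455. 148.] ztop 0.063 mean [ 0.6404 -0.366 ] rect 629 -368  106x55 ang 29 152
top [292. 154.] ztop 0.093 mean [0.6284 0.0527] rect 628 53  61x40 ang 5 376
top [214. 163.] ztop 0.101 mean [0.61   0.2516] rect 610 251  27x27 ang 18 102
top [236. 163.] ztop 0.102 mean [0.6098 0.1958] rect 610 196  27x25 ang 89 105
top [169. 177.] ztop 0.064 mean [0.5776 0.3655] rect 581 365  100x8 ang 2 48
top [442. 169.] ztop 0.067 mean [ 0.5848 -0.3308] rect 584 -330  54x54 ang 87 349
top [190. 172.] ztop 0.102 mean [0.5871 0.3131] rect 587 313  27x25 ang 89 106
top [434. 259.] ztop 0.638 mean [ 0.3136 -0.1295] rect 317 -125  67x37 ang 89 1093
top [283. 221.] ztop 0.089 mean [0.4579 0.0789] rect 458 79  60x40 ang 36 387
top BIN [315. 151.] rect 637 1  158x205 ang 3.6 zmax 0.063
top BIN [210. 165.] rect 606 262  207x155 ang 88.9 zmax 0.064
top BIN [414. 168.] rect 591 -274  158x208 ang 1.3 zmax 0.063
```

View pics/s5.png

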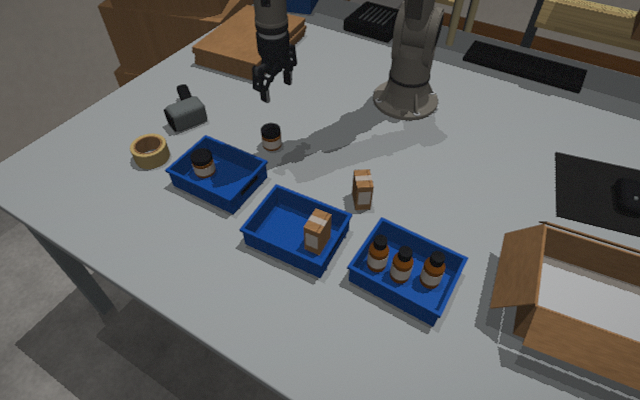

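All three bottles stand in the bottle bin (378,250; 402,262; 433,270). The jar is at (271,135), the gripper is over it, and the carton is still at (362,190).

Request:
apply_moves:
  steps:
    - [0,-2.6,0,-0.004,0.02,-0.022,-1]
    - [0,0,0,-0.002,0.02,-0.022,-1]
    - [0,0,0,0,0.02,0,-1]
    - [0,0,0,0,0,0,-1]
    - [0,0,0,0,0,0,-1]

```text
clock: 15.65
tcp_pos: [0.4051, -0.2374, 0.1214]
ee_rot: [-1.571, -0.02, 0.017]
ft_force: [-0.6, -0.7, 0.2]
grip_width: 0.0856
```

```bash
python3 go.py .403 -.2395 .018 1.3
```

```text
t 15.65 tcp [ 0.4051 -0.2374  0.1214] yaw 1.3 width 0.0856 F [-0.6 -0.7  0.2]
turn(deg) [0.  0.  0.1] shift [-0.0022  0.1034 -0.002 ]
```

Request:
apply_moves:
  steps:
    - [0,0,0,-0.002,0.025,-0.002,-1]
    - [0,0,0,0,0.03,0,-1]
    - [0,0,0,0,0.03,0,-1]
    - [0,0,0,0,0.017,0,-1]
    - [0,0,0,0,0,0,-0.8]

```text
clock: 16.27
tcp_pos: [0.4024, -0.2389, 0.0182]
ee_rot: [-1.57, -0.018, 0.019]
ft_force: [-0.7, 0.3, -0.5]
grip_width: 0.0769
```

```bash
python3 go.py .403 -.2395 .018 1.3
```

```text
t 16.27 tcp [ 0.4024 -0.2389  0.0182] yaw 1.3 width 0.0769 F [-0.7  0.3 -0.5]
turn(deg) [-0.  0. -0.] shift [ 0.0006  0.0002 -0.0006]
```

Request:
apply_moves:
  steps:
    - [0,0,0,0,0,0,-0.2]
    - [0,0,0,0,0,0,1]
    - [0,0,0,0,0,0,1]
    - [0,0,0,0,0,0,1]
    - [0,0,0,0,-0.01,0,1]

```text
clock: 16.9
tcp_pos: [0.4019, -0.2392, 0.0284]
ee_rot: [-1.57, -0.017, 0.018]
ft_force: [-0.2, 0.3, -1.7]
grip_width: 0.0551
```

Request:
apply_moves:
  steps:
    - [0,0,0,0,-0.04,0,1]
    - [0,0,0,0,-0.05,0,1]
    - [0,0,0,0.02,-0.02,0,1]
    - [0,0,0,0.04,0,0.005,1]
    - [0,0,0,0.045,0,0.005,1]

```text
clock: 17.52
tcp_pos: [0.5078, -0.2273, 0.1394]
ee_rot: [-1.571, -0.018, 0.015]
ft_force: [0.3, -0.7, -0.8]
grip_width: 0.0551
```

Request:
apply_moves:
  steps:
    - [0,0,0,0.045,0,0.003,1]
    - [0,0,0,0.04,0,0,1]
    - [0,0,0,0,0,0,1]
    - [0,0,0,0,0,0,1]

```text
clock: 18.02
tcp_pos: [0.5908, -0.2227, 0.138]
ee_rot: [-1.571, -0.016, 0.018]
ft_force: [-0.0, -0.3, -1.2]
grip_width: 0.055
```

```bash
python3 go.py .593 -.222 .03 1.3
```

```text
t 18.02 tcp [ 0.5908 -0.2227  0.138 ] yaw 1.2 width 0.0550 F [-0.  -0.3 -1.2]
turn(deg) [ 0.  -0.1 -0.1] shift [0.0023 0.108  0.0007]
```

Held at 55 mm, weight 1.2 N. I'm lowering it; contact should come at about z = 0.022.

Request:
apply_moves:
  steps:
    - [0,0,0,0.002,0.025,0,1]
    - [0,0,0,0,0.035,0,1]
    - [0,0,0,0,0.035,0,1]
    - [0,0,0,0,0.013,0,1]
    - [0,0,0,0,0,0,1]

```text
clock: 18.65
tcp_pos: [0.5928, -0.2224, 0.0301]
ee_rot: [-1.57, -0.016, 0.018]
ft_force: [-0.3, -0.3, -1.3]
grip_width: 0.0551
```

Request:
apply_moves:
  steps:
    - [0,0,0,0,0.004,0,1]
    - [0,0,0,0,0.002,0,1]
    - [0,0,0,0,0,0,1]
    - [0,0,0,0,0,0,1]

```text
clock: 19.15
tcp_pos: [0.5941, -0.2223, 0.0245]
ee_rot: [-1.571, -0.018, 0.017]
ft_force: [0.6, 1.1, -1.2]
grip_width: 0.055
```

```bash
python3 go.py .593 -.222 .022 1.3
```

```text
t 19.15 tcp [ 0.5941 -0.2223  0.0245] yaw 1.3 width 0.0550 F [ 0.6  1.1 -1.2]
turn(deg) [ 0. -0.  0.] shift [-0.0011  0.0025  0.0003]
```

Request:
apply_moves:
  steps:
    - [0,0,0,0,0.002,0,1]
    - [0,0,0,0,0.001,0,1]
    - [0,0,0,0,0,0,1]

```text
clock: 19.52
tcp_pos: [0.5943, -0.2224, 0.0238]
ee_rot: [-1.57, -0.019, 0.017]
ft_force: [-4.5, 2.1, 11.1]
grip_width: 0.0553
```

Request:
apply_moves:
  steps:
    - [0,0,0,0,0,0,-0.4]
    - [0,0,0,0,0,0,-0.6]
    - [0,0,0,0,0,0,-0.75]
    - [0,0,0,0,-0.02,0,-0.75]
    - [0,0,0,0,-0.04,0,-0.75]

```text
clock: 20.15
tcp_pos: [0.5927, -0.2216, 0.0809]
ee_rot: [-1.57, -0.015, 0.02]
ft_force: [0.5, 0.3, 0.6]
grip_width: 0.0749
```

Request:
apply_moves:
  steps:
    - [0,0,0,0,-0.05,0,-1]
    - [0,0,0,0,-0.03,0,-1]
    - [0,0,0,-0.02,-0.01,0.05,-1]
    - [0,10.5,0,-0.02,0,0.055,-1]
    - [0,10.5,0,-0.02,0,0.055,-1]

```text
clock: 20.78
tcp_pos: [0.5404, -0.0615, 0.1729]
ee_rot: [-1.552, 0.27, -0.274]
ft_force: [1.2, 0.7, 0.7]
grip_width: 0.0857
```

Request:
apply_moves:
  steps:
    - [0,10.5,0,-0.03,0,0.02,-1]
    - [0,10.5,0,-0.03,0,0.02,-1]
    - [0,10.5,0,-0.03,0,0.02,-1]
    - [0,3,0,0,0,0,-1]
    - [0,0,0,0,0,0,-1]

```text
clock: 21.4
tcp_pos: [0.4938, 0.0337, 0.1723]
ee_rot: [-1.442, 0.732, -0.734]
ft_force: [-0.3, -0.1, 0.5]
grip_width: 0.0855
```

```bash
python3 go.py .460 .079 .16 -54
python3 - <<'E'
from h import *
for n in["top","scene"]:
    p,d=viewer.camera(n); cv2.imwrite(f"pics/{n}6.png",p[:,:,::-1]);tops(n,p,d)
E
```

```text
t 21.40 tcp [0.4938 0.0337 0.1723] yaw -53.8 width 0.0855 F [-0.3 -0.1  0.5]
turn(deg) [-0.1  0.2  0. ] shift [-0.0565  0.0123 -0.0007]
top [271. 134.] ztop 0.064 mean [0.6819 0.1063] rect 679 104  10x60 ang 89 27
top [454. 149.] ztop 0.063 mean [ 0.6375 -0.3658] rect 624 -368  116x57 ang 28 165
top [283. 237.] ztop 0.656 mean [0.3162 0.0584] rect 321 59  63x44 ang 89 1283
top [214. 163.] ztop 0.101 mean [0.6097 0.2514] rect 609 251  28x26 ang 44 107
top [236. 163.] ztop 0.101 mean [0.6099 0.1959] rect 610 196  27x25 ang 89 105
top [400. 166.] ztop 0.068 mean [ 0.5918 -0.2229] rect 592 -223  54x53 ang 43 352
top [442. 169.] ztop 0.067 mean [ 0.5843 -0.3308] rect 584 -330  54x54 ang 87 355
top [169. 180.] ztop 0.064 mean [0.5697 0.3655] rect 574 366  87x8 ang 4 38
top [190. 172.] ztop 0.101 mean [0.5872 0.313 ] rect 587 312  29x25 ang 89 108
top BIN [321. 144.] rect 637 1  158x205 ang 3.8 zmax 0.063
top BIN [210. 165.] rect 606 262  207x155 ang 88.9 zmax 0.063
top BIN [416. 168.] rect 591 -274  158x208 ang 1.2 zmax 0.063
scene [346.  71.] ztop 0.525 mean [0.5224 0.0546] rect 533 54  5
[... 318 characters left out ...]
ect 466 80  66x41 ang 36 324
scene [258. 206.] ztop 0.063 mean [ 0.6465 -0.1005] rect 648 -101  157x6 ang 2 65
scene [317. 226.] ztop 0.091 mean [0.6362 0.0536] rect 636 54  63x43 ang 6 425
scene [363. 243.] ztop 0.063 mean [0.6134 0.16  ] rect 610 161  161x8 ang 0 68
scene [378. 249.] ztop 0.100 mean [0.6171 0.197 ] rect 617 196  32x27 ang 25 137
scene [402. 260.] ztop 0.101 mean [0.617  0.2531] rect 618 253  29x28 ang 31 141
scene [434. 265.] ztop 0.100 mean [0.5942 0.3139] rect 595 314  29x29 ang 31 148
scene BIN [218. 174.] rect 596 -272  161x210 ang 1.3 zmax 0.063
scene BIN [292. 229.] rect 650 3  177x207 ang 3.7 zmax 0.062
scene BIN [407. 273.] rect 619 263  206x175 ang 88.8 zmax 0.063
```

View pics/scene6.png

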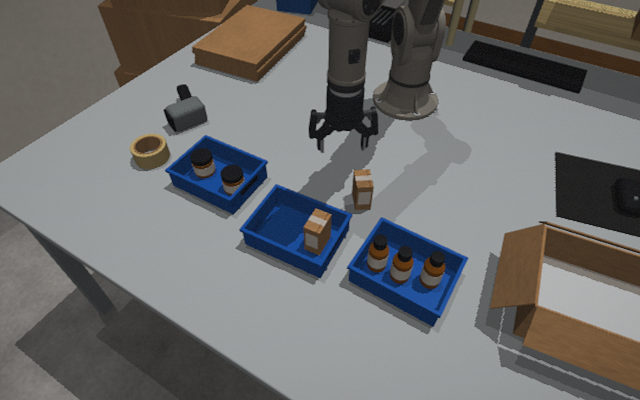

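The jar stands upright at (232,180) beside the stock jar at (202,160). The carton at (362,190) is the last piece.

Request:
apply_moves:
  steps:
    - [0,0,0,-0.028,0,0,-1]
    - [0,0,0,-0.028,0,0,-1]
    - [0,0,0,0,0.015,0,-1]
    - [0,0,0,0,0,0,-1]
    - [0,0,0,0,0,0,-1]

```text
clock: 22.12
tcp_pos: [0.4611, 0.0772, 0.1563]
ee_rot: [-1.443, 0.735, -0.737]
ft_force: [-0.2, 0.2, 0.0]
grip_width: 0.0857
```

```bash
python3 go.py .460 .079 .030 -54
```

```text
t 22.12 tcp [0.4611 0.0772 0.1563] yaw -54.1 width 0.0857 F [-0.2  0.2  0. ]
turn(deg) [ 0.  -0.1  0.1] shift [-0.0021  0.1263  0.0002]
```

Request:
apply_moves:
  steps:
    - [0,0,0,-0.002,0.03,0,-1]
    - [0,0,0,0,0.04,0,-1]
    - [0,0,0,0,0.04,0,-1]
    - [0,0,0,0,0.016,0,-0.7]
    - [0,0,0,0,0,0,-0.5]

```text
clock: 22.75
tcp_pos: [0.4592, 0.0796, 0.0298]
ee_rot: [-1.444, 0.736, -0.735]
ft_force: [-0.3, -0.6, 0.4]
grip_width: 0.0639
```

```bash
python3 go.py .460 .079 .030 -54
```

```text
t 22.75 tcp [0.4592 0.0796 0.0298] yaw -54.0 width 0.0639 F [-0.3 -0.6  0.4]
turn(deg) [0.1 0.  0. ] shift [ 0.0009 -0.0002  0.0003]
```

Request:
apply_moves:
  steps:
    - [0,0,0,0,0,0,-0.1]
    - [0,0,0,0,0,0,0.3]
    - [0,0,0,0,0,0,1]
    - [0,0,0,0,0,0,1]
    - [0,0,0,0,0,0,1]
  squeeze: 30

```text
clock: 23.38
tcp_pos: [0.4611, 0.0805, 0.0317]
ee_rot: [-1.441, 0.732, -0.736]
ft_force: [0.6, -1.1, 6.4]
grip_width: 0.0401
```

```bash
python3 go.py .460 .079 .030 -54
```

```text
t 23.38 tcp [0.4611 0.0805 0.0317] yaw -53.9 width 0.0401 F [ 0.6 -1.1  6.4]
turn(deg) [-0.2  0.1  0.1] shift [ 0.0006  0.0017 -0.0017]
```

Request:
apply_moves:
  steps:
    - [0,0,0,0,-0.02,0,1]
    - [0,0,0,0,-0.05,0,1]
    - [0,0,0,0,-0.06,0,1]
    - [0,-10.5,0,0,0,0,1]
    - [0,-10.5,0,0,0,0,1]

```text
clock: 24.0
tcp_pos: [0.4594, 0.0809, 0.1611]
ee_rot: [-1.523, 0.444, -0.446]
ft_force: [0.2, 0.2, -1.7]
grip_width: 0.0396
```

Request:
apply_moves:
  steps:
    - [0,-10.5,0,0.04,0,0,1]
    - [0,-10.5,0,0.04,0,0,1]
    - [0,-10.5,0,0.04,0,0,1]
    - [0,-5.4,0,0.03,0,-0.02,1]
    - [0,0,0,0,0,0,1]

```text
clock: 24.62
tcp_pos: [0.5996, 0.0112, 0.1598]
ee_rot: [-1.573, -0.052, 0.051]
ft_force: [-0.6, 0.5, -1.7]
grip_width: 0.0395
```

```bash
python3 go.py .640 -.042 .13 4
```

```text
t 24.62 tcp [0.5996 0.0112 0.1598] yaw 3.8 width 0.0395 F [-0.6  0.5 -1.7]
turn(deg) [ 0.2 -0.2  0. ] shift [ 0.0366  0.0298 -0.0559]
```

Request:
apply_moves:
  steps:
    - [0,0,0,0.018,0,-0.028,1]
    - [0,0,0,0.018,0,-0.028,1]
    - [0,0,0,0,0.03,0,1]
    - [0,0,0,0,0,0,1]
    - [0,0,0,0,0,0,1]

```text
clock: 25.25
tcp_pos: [0.6381, -0.0375, 0.1308]
ee_rot: [-1.569, -0.056, 0.056]
ft_force: [0.5, -0.5, -0.3]
grip_width: 0.0398
```

```bash
python3 go.py .640 -.042 .036 4
python3 - <<'E'
from h import *
p,d=viewer.camera("scene"); cv2.imwrite("pics/s7.png",cv2.resize(p[60:350,150:480,::-1],None,fx=2,fy=2))
E
```

```text
t 25.25 tcp [ 0.6381 -0.0375  0.1308] yaw 4.1 width 0.0398 F [ 0.5 -0.5 -0.3]
turn(deg) [-0.1  0.1  0. ] shift [ 0.0016  0.0948 -0.0046]
```

View pics/s7.png

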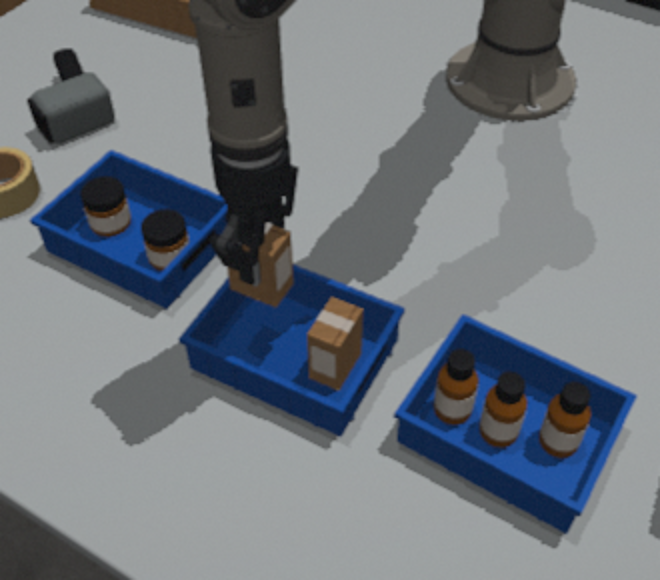

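The carton is held upright (crop pixel 262,265), aligned with the bin and clear of the stock carton at (335,340). I'm lowering it.

Request:
apply_moves:
  steps:
    - [0,0,0,0.002,0.025,-0.004,1]
    - [0,0,0,0,0.035,0,1]
    - [0,0,0,0,0.025,0,1]
    - [0,0,0,0,0,0,1]
    - [0,0,0,0,0,0,1]

```text
clock: 25.92
tcp_pos: [0.642, -0.0427, 0.0472]
ee_rot: [-1.57, -0.058, 0.052]
ft_force: [0.8, 1.1, -0.6]
grip_width: 0.0397
```

Request:
apply_moves:
  steps:
    - [0,0,0,0,0.005,0,1]
    - [0,0,0,0,0.003,0,1]
    - [0,0,0,0,0,0,1]
    - [0,0,0,0,0,0,1]

```text
clock: 26.42
tcp_pos: [0.6406, -0.0429, 0.0373]
ee_rot: [-1.57, -0.055, 0.054]
ft_force: [0.5, -0.7, -0.9]
grip_width: 0.0398
```

Request:
apply_moves:
  steps:
    - [0,0,0,0,0.002,0,1]
    - [0,0,0,0,0.001,0,1]
    - [0,0,0,0,0,0,1]
    - [0,0,0,0,0,0,1]

```text
clock: 26.92
tcp_pos: [0.6409, -0.043, 0.0358]
ee_rot: [-1.57, -0.055, 0.054]
ft_force: [-2.6, 0.4, 6.7]
grip_width: 0.0396
```

Request:
apply_moves:
  steps:
    - [0,0,0,0,0,0,-0.1]
    - [0,0,0,0,0,0,-0.35]
    - [0,0,0,0,0,0,-0.6]
    - [0,0,0,0,-0.02,0,-0.6]
    - [0,0,0,0,-0.04,0,-0.6]

```text
clock: 27.55
tcp_pos: [0.6392, -0.0425, 0.094]
ee_rot: [-1.57, -0.052, 0.057]
ft_force: [0.9, 0.3, 0.1]
grip_width: 0.068
```

Request:
apply_moves:
  steps:
    - [0,0,0,0,-0.05,0,-0.6]
    - [0,0,0,0,-0.05,0,-0.6]
    - [0,0,0,-0.05,0,0,-0.6]
    - [0,0,0,-0.05,0,0,-0.6]
    - [0,0,0,-0.05,0,0,-0.6]

```text
clock: 28.18
tcp_pos: [0.4899, -0.0538, 0.1956]
ee_rot: [-1.57, -0.056, 0.052]
ft_force: [-0.0, -0.1, 0.3]
grip_width: 0.0684
```

Request:
apply_moves:
  steps:
    - [0,0,0,0,0,0,-0.6]
    - [0,0,0,0,0,0,-0.6]
    - [0,0,0,0,0,0,-0.6]

```text
clock: 28.55
tcp_pos: [0.4927, -0.0532, 0.1951]
ee_rot: [-1.571, -0.057, 0.053]
ft_force: [0.3, 0.3, 0.0]
grip_width: 0.0683
```

```bash
python3 - <<'E'
from h import *
for n in["top","scene"]:
    p,d=viewer.camera(n); cv2.imwrite(f"pics/{n}8.png",p[:,:,::-1])
    if n=="top":tops(n,p,d)
E
```

```text
top [454. 149.] ztop 0.063 mean [ 0.6376 -0.365 ] rect 623 -367  119x60 ang 28 168
top [338. 236.] ztop 0.670 mean [ 0.317  -0.0061] rect 322 -2  47x63 ang 2 1385
top [292. 153.] ztop 0.093 mean [0.6287 0.0527] rect 628 53  60x40 ang 5 372
top [214. 163.] ztop 0.102 mean [0.6099 0.2516] rect 610 251  27x26 ang 44 105
top [236. 163.] ztop 0.102 mean [0.6097 0.1956] rect 610 196  27x25 ang 89 104
top [169. 178.] ztop 0.063 mean [0.5755 0.3654] rect 579 365  98x10 ang 4 48
top [400. 167.] ztop 0.068 mean [ 0.5915 -0.2227] rect 592 -222  52x53 ang 43 345
top [442. 169.] ztop 0.068 mean [ 0.5843 -0.3306] rect 585 -330  54x52 ang 89 357
top [190. 173.] ztop 0.102 mean [0.5871 0.3129] rect 587 313  27x25 ang 89 103
top BIN [306. 147.] rect 637 1  158x205 ang 3.7 zmax 0.063
top BIN [210. 165.] rect 606 262  207x155 ang 88.9 zmax 0.064
top BIN [418. 168.] rect 590 -274  158x208 ang 1.3 zmax 0.063
```

View pics/scene8.png

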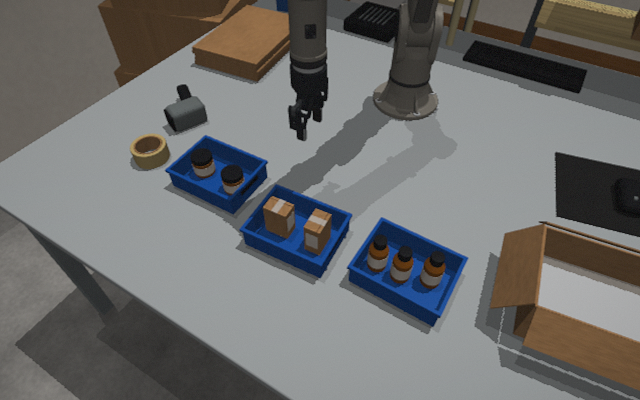

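The final view shows all four pieces upright in the right bins: cartons at (279,215) and (318,230), jars at (202,160) and (232,180), and bottles at (378,250), (402,262) and (433,270). The gripper is clear, so I'm handing in.

```bash
python3 -c "
from plant import robot
print(robot.finish_job())"
```

```text
the job is handed in; nothing more can be done
None
```

I put all four returned pieces back: both bottles, then the jar, then the carton. Each was lowered into its matching container until it touched the floor (contact about 5–11 N), then released. I handed the job in at about 29 s of the 115 s, with the gripper well clear of everything.

**Final checks:** The last scene picture shows all four pieces upright beside their own kind. The stock pieces' final top-view positions are within 1 mm of the start.

**What disagreed or went wrong:**
- **Carton clearance not measured:** in the last top view the arm hid the returned carton, so its upright pose is confirmed only by the scene picture and the gripper position at release.
- **Stock carton orientation:** it stands with its 60 mm side across the container, not along the long side as the text says. I left it as it was.
- **Camera offset:** the two cameras differed by about 8 mm in x. The top view matched the gripper position to within about 2 mm, so I relied on that.
- **Bottle 1 grip:** the first grip was about 9 mm off centre, so I opened and regripped before lifting.

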